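# Tip the cooker weight out of its insert bin

## Task

One of the two steel insert bins in the teak organiser holds the pressure cooker's whistle weight (the other holds a flat collar). Lift that bin straight up and level out of the organiser, then tip it over the steel bowl so that the weight drops into the bowl for washing. Finally stand the emptied bin upright on the bare counter, outside the organiser, leaving the bowl standing upright.

Things in the scene. Friction and masses are not known exactly. Their poses are not given: they have to be found in the camera images.
- bin: Plain steel bin holding the weight; its twin fills the other pocket. 112 (x) by 58 (y) by 66 mm high, walls 2.5, floor 3, 0.22 kg; origin under its centre, z up. Sides and +x end full height; front (-x) only 18: inside, a chute rises from the floor at x=+4 to that lip at x=-56. Empties over the lip when tipped 60 to 75 degrees that way. Grip from above across the width, outside the side walls.
- frame: Teak organiser fixed to the counter, 256 (x) by 78 (y) by 34 mm high; origin under its centre at counter height 0. Two pockets 116 by 62 mm centred at x = -62 and +62; either may hold the weight's bin. Base 10 mm thick, so a bin's underside is 10 mm above the counter, 24 mm deep in the pocket, sides 42 mm above the frame. Bins' axes lie along the frame's, same way round, play 2 mm a side.
- weight: The whistle weight: a dark steel turned piece 38 mm tall, 30 mm across, with a neck and a 24 mm knob on top, 0.07 kg (may vary). Origin at its middle, z towards the knob. It stands loose on the bin's flat floor near the back (+x) end.
- bowl: Round steel bowl, 170 mm across the rim, 60 mm high, wall 3 mm, loose, 0.45 kg. Origin at the centre of its underside, z up. It stands to the robot's left (+y) of the organiser; the counter between the two, from x = 0.40 to 0.60 m, is bare over at least 130 mm of width.
Not all that is in view belongs to the job. Several things have the shape of the weight; the one meant has the colours described above.

How it is judged (in metres and radians):
On the way, in this order (a step that is already met when the one before it is completed fails the run):
1. the bin is lifted clear above the organiser, level (within 15 degrees), with the weight still in it (height (world z) of bin above 0.045 m and angle between bin's own z axis and vertical below 0.26 rad and distance between weight and bin below 0.06 m), for 0.1 s.
2. the bin is tipped by more than 25 degrees over the bowl (angle between bin's own z axis and vertical above 0.43 rad and horizontal distance between bin and bowl below 0.18 m), for 0.05 s.
3. the weight is in the bowl, poured there from the still tipped bin (horizontal distance between weight and bowl below 0.06 m and z of weight in the frame of bowl below 0.05 m and angle between bin's own z axis and vertical above 0.3 rad), for 0.05 s.
At the end, for the whole second after the job is handed in: The weight lies in the bowl (within 60 mm of its axis, below its rim) and no longer moves about, the bowl stands upright (10 degrees) on the counter, and the bin stands still and upright (10 degrees) on the counter itself (underside within 6 mm of it), outside the organiser (horizontal distance between weight and bowl below 0.06 m and z of weight in the frame of bowl below 0.05 m and height (world z) of bin below 0.006 m and angle between each of bin, bowl's own z axis and vertical below 0.17 rad and height (world z) of bowl below 0.01 m and linear speed of bin below 0.02 m/s and linear speed of weight below 0.1 m/s); the robot touches nothing.
It fails at once if the bin is tilted by more than 17 degrees while still in the organiser (angle between bin's own z axis and vertical above 0.3 rad and z of bin in the frame of frame below 0.03 m and x of bin in the frame of frame between -0.1 and 0.1 m and y of bin in the frame of frame between -0.03 and 0.03 m).
It also fails if it takes over 64 s, if anything falls off the work surface, if the arm or the gripper's body presses on something with over 40 N, if the wrist force passes 120 N, or if a joint passes its speed limit or range.

## Robot

A 6-joint arm with a two-finger parallel gripper is mounted at the origin on the work surface. World frame = base frame: x ahead of the robot, y to its left, z up, the work surface at z = 0. Lengths are in mm, angles in degrees, forces in N, time in s.
With the tool pointing down it reaches from about 300 to 850 mm from the base axis. Payload 4.2 kg.
Tool frame: the origin (TCP) lies on the centre line of the jaws, within the pads' length; the fingertips stand 8 mm ahead of it and the grasp point (between the pads) lies 11 mm behind it; z points along the fingers, y is the line along which they close (so a half turn about z gives the same grasp; the last joint's range is limited). The gripper opens to 91 mm and grips with 3 to 60 N. Pads are 32 mm wide; open, the fingers measure 118 mm over their backs; the gripper's body (76 mm by 178 mm) begins 60 mm behind the grasp point.
Start: joints at [-75.229, 18.312, 89.639, -0, 72.044, -1.146], TCP at [157.692, -552.974, 183.076] pointing down, gripper open.
Joint ranges: [-177.97, 177.97], [-48.28, 115.42], [12.27, 149.76], [-77.06, 257.06], [2.81, 150.46], [-146.56, 146.56]. Speed limits (degrees/s): [147.25, 147.25, 180, 180, 180, 180].

## Interface

Orientations are given as [roll, pitch, yaw] about the fixed x, y, z axes, in that order (R = Rz(yaw) Ry(pitch) Rx(roll)).
In Python, from workcell import telemetry, eyes, ticket gives the robot as it stands. The module is installed in compiled form; this text tells all that it offers.
- The arm moves only by the shell command python3 -m crank 'ROWS' [OPENING] [FORCE]. ROWS is JSON, a list of rows, each an object of numbers: "dx", "dy", "dz": the shift along the world's x, y, z normalised to -1 to 1, where 1 is 80 cm; "yaw": the turn about the world's z normalised to -1 to 1, where 1 is 5 degrees. A call has 1 to 10 rows; each row shifts and turns the commanded pose from where the row before left it; what a row does not reach is not made up. A row lasts 1/8 s, in which the tool goes at most 62.5 mm and 10.7 degrees, less where a joint would pass 70% of its speed; a pose out of reach is approached as far as the arm can. A call with a number of a shift or a turn outside -1 to 1 is refused whole. A call with a gripper value outside its range is refused whole. OPENING is the opening, from 0 (shut) to 1 (fully open), set as the call begins (- or left out, the last holds). The fingers move at their own pace and stop on an object; FORCE is the grip in N (left out, the last holds). Time passes only in rows, so rows that do not move let the fingers close. It gives the time, the measured TCP pose, the force, the opening and the grip force at its end, in the units of the state.
- telemetry.state(): the state, without advancing time (a new reading comes with each control period).
- eyes.grab_frame(name): name is "scene" or "side" or "wrist"; returns the picture (384x512x3 uint8, red, green, blue); there is no depth.
- eyes.calibration(name): a dict with "camera_matrix" (3x3 intrinsics, pixels), "world_from_camera" (4x4, takes a point from camera to world coordinates). Camera axes: x right, y down, z forward; pixel columns grow to the right and rows downward; lengths in mm; the calibration is good to about 2 mm. A picture is of the moment at which its call begins: read the wrist's pose just before it. calibration takes no time and is no camera call; for the wrist camera it gives the pose at the moment of the call.
- ticket.job_done(): hands the job in; it is judged then, once.
The state is a dict: "time_s": time; "qpos": joint angles; "qvel": joint speeds; "effort": joint torques, N m; "ee_pos": TCP position; "ee_rot": TCP orientation; "force": force on the tool from outside, world axes, zero at the start; "torque": the same for the moment, N m; "gripper_width": finger opening in mm; "gripper_force": force on a finger pad.
Only numpy, scipy, OpenCV 4.12 (cv2) and the standard library are available. Lean on these libraries where they do the work, as an engineer would, in place of code of your own. Each camera call takes 0.05 s, during which the arm holds its last target. There are 200 camera calls.

## Working session

There is one attempt and no reset: what is moved stays moved. The work goes in short steps, Python scripts to look and compute and a shell command to move; the robot and the scene stay as the last step left them, time stands still between calls to the robot, and variables do not carry over. Pictures are saved under pics/ and viewed, at most 10 in all, crops included, and the job is handed in when it is done.

```bash
mkdir -p pics; cat > h.py <<'E'
import numpy as np, cv2
from workcell import telemetry, eyes, ticket
def grab(n,f=None):
    im=eyes.grab_frame(n)
    if f: cv2.imwrite('pics/'+f,im[:,:,::-1])
    return im
def ray(n,u,v,z,c=None):
    c=c or eyes.calibration(n); K=np.array(c['camera_matrix']);T=np.array(c['world_from_camera'])
    d=T[:3,:3]@np.linalg.solve(K,[u,v,1]);o=T[:3,3]
    return o+d*(z-o[2])/d[2]
def proj(n,p):
    c=eyes.calibration(n); K=np.array(c['camera_matrix']);T=np.linalg.inv(np.array(c['world_from_camera']))
    q=K@(T[:3,:3]@np.array(p,float)+T[:3,3]); return q[:2]/q[2]
E
python3 - <<'E'
from h import *
a=grab('scene','a.png');b=grab('side','b.png')
cv2.imwrite('pics/ab.png',cv2.resize(np.vstack([a,b])[:,:,::-1],(800,1200)) [:600] if 0 else np.hstack([cv2.resize(a,(800,600))])[:,:,::-1])
cv2.imwrite('pics/b2.png',cv2.resize(b,(800,600))[:,:,::-1])
for n in('scene','side'):print(n,np.round(np.array(eyes.calibration(n)['world_from_camera']),2).tolist())
E
```

```text
scene [[0.19, 0.77, -0.61, 1195.32], [0.98, -0.14, 0.13, -96.09], [0.01, -0.62, -0.78, 860.64], [0.0, 0.0, 0.0, 1.0]]
side [[0.85, -0.4, 0.34, 266.92], [-0.52, -0.66, 0.54, -441.93], [0.01, -0.64, -0.77, 747.52], [0.0, 0.0, 0.0, 1.0]]
```

View pics/ab.png

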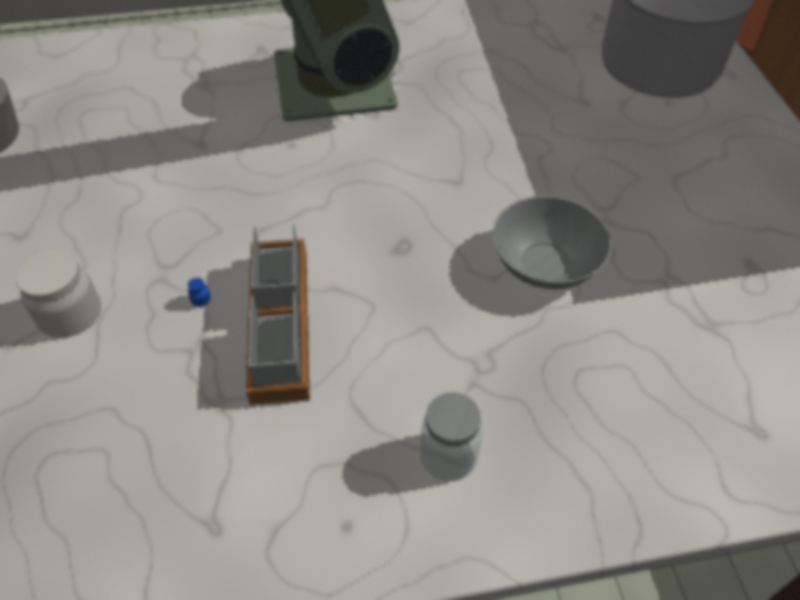

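View pics/b2.png

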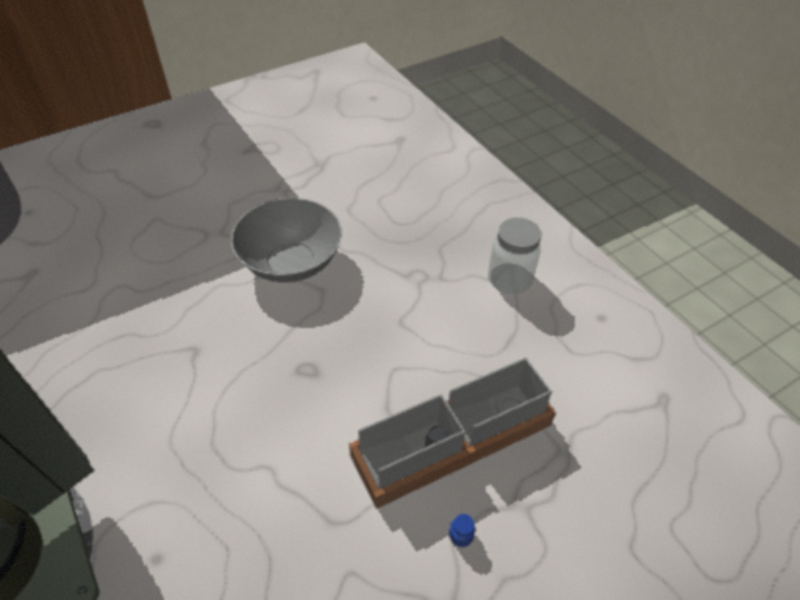

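The scene view shows the organiser at (278,320), the bowl at (550,240), a blue look-alike at (198,290) and two jars. The side view shows a dark knob in the near bin at (435,437) and something flat in the far bin at (505,400). Candidates for the weight are the near-bin item (435,437), the far-bin item (505,400) and the blue piece (462,530). I choose the dark one in the near bin, and a crop will check that.

```bash
python3 - <<'E'
from h import *
a=cv2.imread('pics/a.png');b=cv2.imread('pics/b.png')
c1=cv2.resize(b[220:330,215:365],(780,572),interpolation=cv2.INTER_CUBIC);cv2.imwrite('pics/c1.png',c1)
c2=cv2.resize(a[140:265,145:215],(336,600),interpolation=cv2.INTER_CUBIC);cv2.imwrite('pics/c2.png',c2)
h=cv2.cvtColor(a,cv2.COLOR_BGR2HSV);m=((h[...,0]<18)&(h[...,1]>120)).astype(np.uint8);m[:140]=0;m[265:]=0
ys,xs=np.nonzero(m)
# bowl rim ellipse from both views
for n,im,(u,v) in(('scene',a,(352,150)),('side',b,(183,150))):
    g=cv2.cvtColor(im,cv2.COLOR_BGR2GRAY);print(n,g[v,u-60:u+60:3].tolist(),g[v-40:v+45:3,u].tolist())
P=np.array([ray('scene',x,y,34)[:2] for x,y in zip(xs,ys)]);print(len(P),cv2.minAreaRect(P.astype(np.float32)))
h=cv2.cvtColor(b,cv2.COLOR_BGR2HSV);m=((h[...,0]<18)&(h[...,1]>120)).astype(np.uint8);m[:220]=0
ys,xs=np.nonzero(m);P=np.array([ray('side',x,y,34)[:2] for x,y in zip(xs,ys)]);print(len(P),cv2.minAreaRect(P.astype(np.float32)))
E
```

```text
scene [169, 171, 170, 162, 123, 115, 107, 106, 115, 113, 113, 114, 118, 119, 118, 115, 112, 109, 106, 102, 77, 75, 74, 73, 74, 72, 71, 73, 72, 71, 68, 68, 72, 100, 104, 103, 104, 103, 105, 103] [102, 102, 101, 101, 102, 101, 66, 64, 63, 66, 69, 72, 77, 78, 85, 96, 114, 119, 119, 121, 120, 118, 119, 111, 54, 89, 106, 106, 146]
side [112, 112, 110, 97, 108, 108, 101, 101, 113, 60, 66, 67, 73, 75, 76, 81, 82, 84, 91, 95, 101, 100, 101, 96, 92, 89, 111, 116, 115, 115, 117, 116, 175, 183, 183, 180, 179, 179, 178, 163] [191, 181, 173, 112, 100, 104, 89, 89, 89, 89, 93, 96, 98, 100, 95, 90, 83, 144, 145, 143, 146, 145, 78, 65, 119, 117, 116, 117, 115]
815 ((550.857421875, -142.36158752441406), (74.50250244140625, 268.1653137207031), 83.91573333740234)
588 ((526.6387939453125, -179.58544921875), (75.25242614746094, 258.7286682128906), 68.79927825927734)
```

View pics/c1.png

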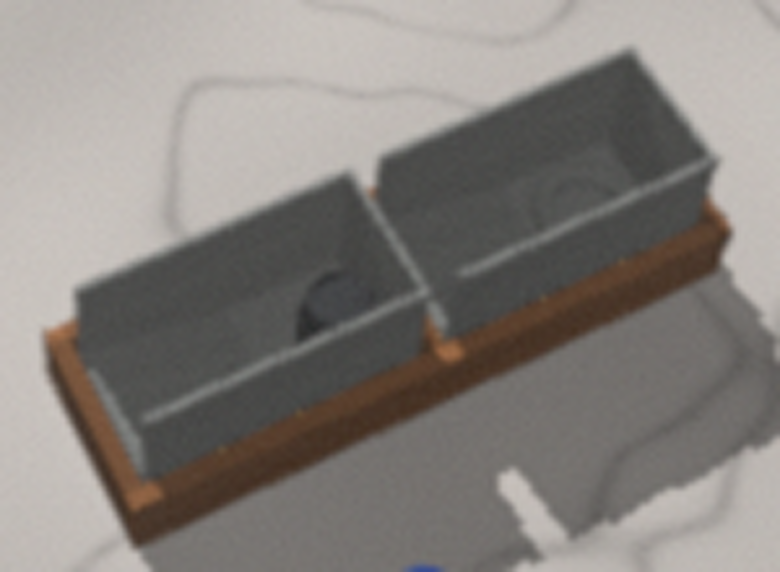

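View pics/c2.png

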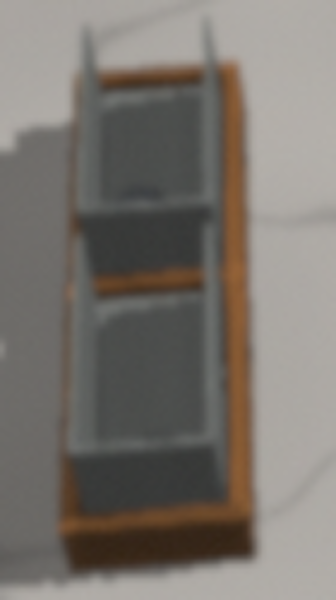

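The crops confirm it: the dark knobbed weight stands in the near (-x) bin, at c1 (340,300). The far bin holds only a flat ring, at (575,200). Rim corners are readable in both crops.

```bash
python3 - <<'E'
from h import *
S=np.array([[78,290],[143,418],[425,290],[350,173],[633,48],[716,160]])/5.2+[215,220]
C=np.array([[206,20],[87,28],[80,212],[213,210],[213,443],[72,450]])/4.8+[145,140]
for s,c in zip(S,C): print(np.round(ray('side',*s,76),1),np.round(ray('scene',*c,76),1))
F=[('scene',[[62,522],[253,515],[238,66]],[145,140],4.8),('side',[[137,505],[48,335],[728,230]],[215,220],5.2)]
for n,p,o,k in F:
  for q in p: print(n,np.round(ray(n,*(np.array(q)/k+o),34),1))
for n,u,v in(('scene',494,243),('scene',609,243),('scene',548,198),('scene',553,286),('side',231,240),('side',341,240),('side',285,198),('side',288,281)):
  print(n,np.round(ray(n,u*.64,v*.64,60),1))
E
```

```text
[ 426.8 -109.7   76. ] [ 428.9 -105.8   76. ]
[ 421.8 -163.3   76. ] [ 424.3 -159.8   76. ]
[ 531.5 -173.1   76. ] [ 532.9 -169.9   76. ]
[ 535.7 -119.5   76. ] [ 542.  -113.7   76. ]
[ 660.3 -129.4   76. ] [ 661.6 -125.5   76. ]
[ 654.8 -184.9   76. ] [ 654.9 -180.8   76. ]
scene [ 660.5 -191.5   34. ]
scene [ 671.3 -114.4   34. ]
scene [420.8 -94.3  34. ]
side [ 413.2 -172.9   34. ]
side [418.2 -99.4  34. ]
side [ 662.4 -195.5   34. ]
scene [498.2 169.8  60. ]
scene [527.3 331.1  60. ]
scene [424.4 272.7  60. ]
scene [589.  228.5  60. ]
side [423.1 282.1  60. ]
side [566.3 196.4  60. ]
side [534.5 327.9  60. ]
side [461.2 161.7  60. ]
```

```bash
python3 - <<'E'
from h import *
s=telemetry.state();print({k:np.round(s[k],2).tolist() for k in('time_s','ee_pos','ee_rot','force','gripper_width','qpos')})
E
```

```text
{'time_s': 0.1, 'ee_pos': [157.57, -552.48, 182.31], 'ee_rot': [-179.91, -0.0, 15.92], 'force': [0.47, -0.26, 0.55], 'gripper_width': 91.11, 'qpos': [-75.23, 18.35, 89.7, -0.0, 72.04, -1.15]}
```

```bash
python3 -m crank '[{"dx":0.045,"dy":0.051,"yaw":-0.42},{"dx":0.045,"dy":0.051,"yaw":-0.42},{"dx":0.045,"dy":0.051,"yaw":-0.42},{"dx":0.045,"dy":0.051,"yaw":-0.42},{"dx":0.045,"dy":0.051,"yaw":-0.42},{"dx":0.045,"dy":0.051,"yaw":-0.42},{"dx":0.045,"dy":0.051,"yaw":-0.42},{"dx":0.045,"dy":0.051,"yaw":-0.42},{"dx":0.045,"dy":0.051,"yaw":-0.42},{"dx":0.045,"dy":0.051,"yaw":-0.42}]' 1 60
```

```text
validation failed for argument at $[0]...
```

```bash
python3 -m crank '[{}]'; python3 - <<'E'
from h import *
c=eyes.calibration('wrist');im=grab('wrist','w1.png');im=cv2.resize(im,(800,600))[:,:,::-1].copy()
cv2.imwrite('pics/w1b.png',im)
import json;json.dump({k:np.array(v).tolist() for k,v in c.items()},open('w1.json','w'))
E
```

```text
validation failed for argument at $[0]...
```

View pics/w1b.png

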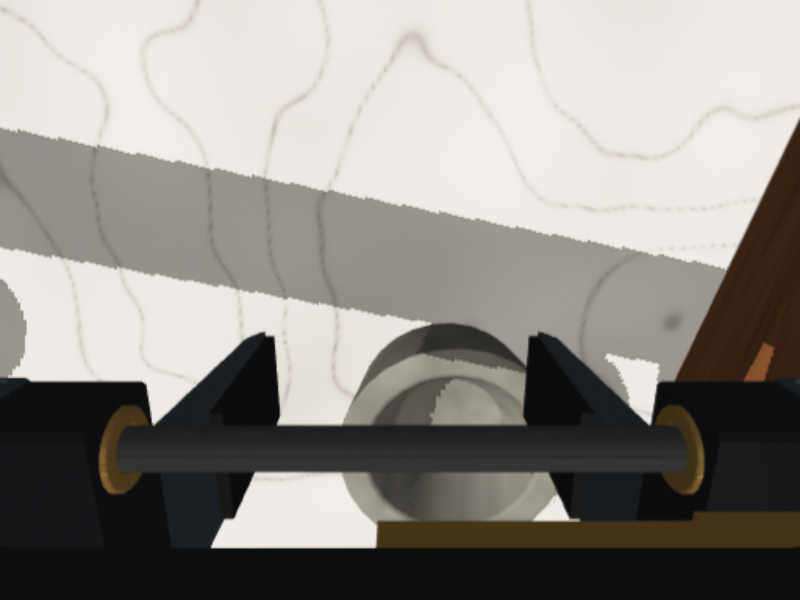

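The moves were refused because each row needs all four keys. The wrist view shows an open cylinder under the gripper at (450,440), below the fingers. I'll resend with complete rows.

```bash
python3 -m crank '[{"dx":0.045,"dy":0.051,"dz":0.02,"yaw":-0.42},{"dx":0.045,"dy":0.051,"dz":0.02,"yaw":-0.42},{"dx":0.045,"dy":0.051,"dz":0,"yaw":-0.42},{"dx":0.045,"dy":0.051,"dz":0,"yaw":-0.42},{"dx":0.045,"dy":0.051,"dz":0,"yaw":-0.42},{"dx":0.045,"dy":0.051,"dz":0,"yaw":-0.42},{"dx":0.045,"dy":0.051,"dz":0,"yaw":-0.42},{"dx":0.045,"dy":0.051,"dz":-0.02,"yaw":-0.42},{"dx":0.045,"dy":0.051,"dz":-0.02,"yaw":-0.42},{"dx":0.045,"dy":0.051,"dz":0,"yaw":-0.42}]' 1 60
```

```text
time_s: 1.4
ee_pos: [517.6, -143.2, 181.5]
ee_rot: [-180.0, 0.2, -5.1]
force: [0.2, -0.6, 0.5]
gripper_width: 91.3
gripper_force: 0.0
```

```bash
python3 - <<'E'
from h import *
im=grab('wrist','w2.png')
for p in([536,-117,76],[532,-171.5,76],[532,-143,200],[660,-127,76],[655,-183,76]):print(p,proj('wrist',p).round())
cv2.imwrite('pics/w2b.png',cv2.resize(im,(800,600))[:,:,::-1])
E
```

```text
[536, -117, 76] [235. 170.]
[532, -171.5, 76] [292. 170.]
[532, -143, 200] [264. 218.]
[660, -127, 76] [231.  29.]
[655, -183, 76] [297.  29.]
```

View pics/w2b.png

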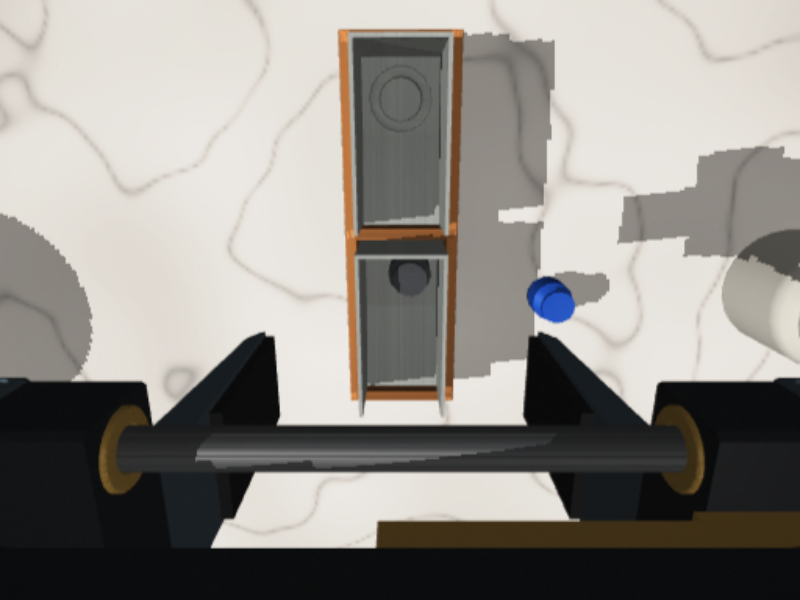

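The wrist view shows the near bin's back rim corners at (357,255) and (447,255), and the far bin's at (350,33) and (455,33). The weight is at (408,275).

```bash
python3 - <<'E'
from h import *
for u,v,z in((357,255,76),(447,255,76),(350,34,76),(456,34,76),(340,30,34),(463,30,34),(350,399,34),(452,399,34)):print(ray('wrist',u*.64,v*.64,z).round(1))
E
```

```text
[ 543.4 -111.5   76. ]
[ 538.6 -166.6   76. ]
[ 665.9 -121.3   76. ]
[ 660.8 -179.    76. ]
[ 677.4 -112.    34. ]
[ 670.7 -188.1   34. ]
[425.1 -89.2  34. ]
[ 418.6 -166.5   34. ]
```

```bash
python3 -m crank '[{"dx":0.007,"dy":0.005,"dz":-0.038,"yaw":0},{"dx":0,"dy":0,"dz":-0.038,"yaw":0},{"dx":0,"dy":0,"dz":-0.038,"yaw":0},{"dx":0,"dy":0,"dz":-0.038,"yaw":0},{"dx":0,"dy":0,"dz":0,"yaw":0}]' 1 60; python3 -m crank '[{"dx":0,"dy":0,"dz":0,"yaw":0},{"dx":0,"dy":0,"dz":0,"yaw":0},{"dx":0,"dy":0,"dz":0,"yaw":0},{"dx":0,"dy":0,"dz":0,"yaw":0},{"dx":0,"dy":0,"dz":0,"yaw":0},{"dx":0,"dy":0,"dz":0,"yaw":0}]' 0 60
```

```text
time_s: 2.08
ee_pos: [521.1, -140.5, 59.4]
ee_rot: [-179.9, 0.3, -5.1]
force: [-0.1, 0.0, -0.2]
gripper_width: 91.0
gripper_force: 0.0
time_s: 2.82
ee_pos: [523.3, -141.0, 61.5]
ee_rot: [180.0, -0.0, -5.1]
force: [-0.2, -0.5, -0.4]
gripper_width: 33.8
gripper_force: 0.0
```

```bash
python3 - <<'E'
from h import *
b=grab('side','s3.png');a=grab('scene');print(telemetry.state()['gripper_width'],telemetry.state()['gripper_force'])
cv2.imwrite('pics/s3b.png',np.hstack([cv2.resize(b[180:330,190:390],(400,300)),cv2.resize(a[80:280,80:280],(300,300))])[:,:,::-1])
E
```

```text
26.346429044294048 0.0
```

View pics/s3b.png

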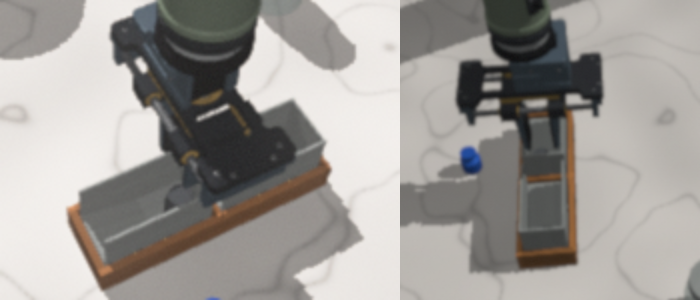

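```bash
python3 - <<'E'
from h import *
print(telemetry.state()['ee_pos'])
for z in(53,80,100):
  for s in(-1,1):
    p=[523+s*1.5,-141+s*15,z];a=(proj('scene',p)-80)*1.5+[400,0];b=(proj('side',p)-[190,180])*2;print(z,s,a.round(),b.round())
E
```

```text
[ 523.2762421  -140.97671423   61.43899036]
53 -1 [534. 159.] [192. 194.]
53 1 [556. 158.] [177. 169.]
80 -1 [532. 147.] [194. 180.]
80 1 [554. 145.] [179. 155.]
100 -1 [530. 137.] [196. 169.]
100 1 [552. 136.] [180. 143.]
```

```bash
python3 - <<'E'
from h import *
b=cv2.imread('pics/s3.png');a=grab('scene','s4.png')[:,:,::-1]
w=grab('wrist')[:,:,::-1]
k=cv2.INTER_CUBIC
cv2.imwrite('pics/s4b.png',np.vstack([np.hstack([cv2.resize(b[230:330,210:340],(390,300),interpolation=k),cv2.resize(a[120:220,120:250],(390,300),interpolation=k)]),cv2.resize(w[130:330,:],(780,300),interpolation=k)]))
E
```

```text
(no output)
```

View pics/s4b.png

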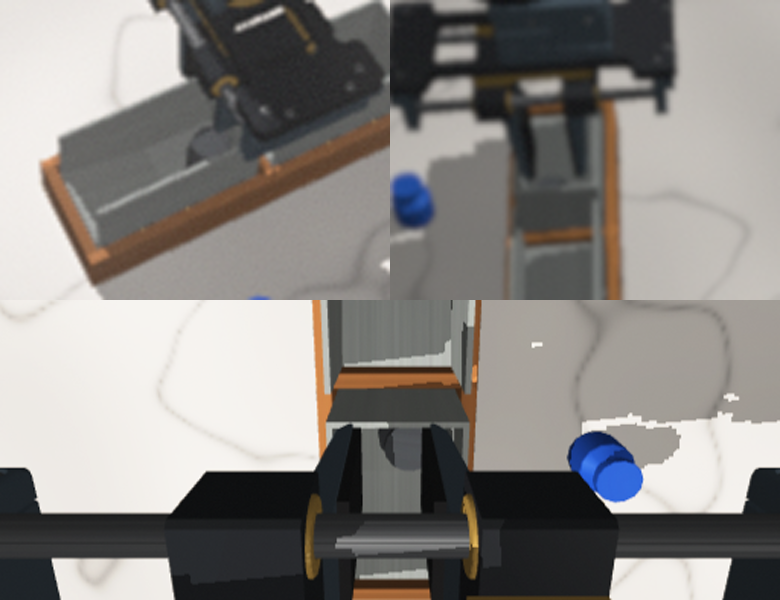

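The fingers look as if they are over or inside the bin rather than outside its walls, and the grip force is zero. I'll check the fingertips' expected pixels against the images.

```bash
python3 - <<'E'
from h import *
s=telemetry.state();print(s['time_s'],s['ee_pos'],s['gripper_width'],s['gripper_force'])
t=np.array(s['ee_pos']);c,n=np.cos(np.radians(-5)),np.sin(np.radians(-5))
X=np.array([c,n,0]);Y=np.array([-n,c,0])
f=lambda n,p:((proj(n,p)-[0,130])*[780/512,1.5]+[0,300]).round() if n=='wrist' else ((proj(n,p)-120)*3+[390,0]).round()
for zz in(53,61,72,78,85):
  for sx in(-16,16):
    p=t+X*sx+Y*13;p[2]=zz;q=t+X*sx-Y*13;q[2]=zz;print(zz,sx,'wrist',f('wrist',p),f('wrist',q),'scene',f('scene',p),f('scene',q))
for y in(-29,29):
  p=np.array([540.,-140,76])+Y*y;print('rim',f('wrist',p),f('scene',p))
E
python3 -m crank '[{"dx":0,"dy":0,"dz":0,"yaw":0}]'
```

```text
3.025 [ 523.2544724  -140.93710726   61.41841164] 18.25268858005488 0.0
53 -16 wrist [365. 463.] [421. 463.] scene [579. 178.] [542. 181.]
53 16 wrist [364. 398.] [423. 398.] scene [579. 213.] [541. 216.]
61 -16 wrist [364. 471.] [422. 471.] scene [577. 171.] [541. 174.]
61 16 wrist [363. 403.] [424. 403.] scene [578. 206.] [540. 209.]
72 -16 wrist [363. 482.] [424. 482.] scene [576. 161.] [538. 164.]
72 16 wrist [361. 412.] [426. 412.] scene [576. 196.] [538. 199.]
78 -16 wrist [362. 489.] [425. 489.] scene [575. 155.] [537. 158.]
78 16 wrist [361. 416.] [427. 416.] scene [575. 191.] [537. 193.]
85 -16 wrist [361. 497.] [426. 497.] scene [574. 149.] [536. 151.]
85 16 wrist [359. 422.] [428. 422.] scene [574. 184.] [535. 187.]
rim [460. 413.] [517. 197.]
rim [314. 413.] [602. 191.]
time_s: 3.15
ee_pos: [523.3, -141.0, 61.4]
ee_rot: [180.0, 0.0, -5.1]
force: [0.2, 0.1, -0.9]
gripper_width: 7.9
gripper_force: 0.0
```

```bash
python3 -m crank '[{"dx":0,"dy":0,"dz":0,"yaw":0},{"dx":0,"dy":0,"dz":0,"yaw":0},{"dx":0,"dy":0,"dz":0,"yaw":0},{"dx":0,"dy":0,"dz":0,"yaw":0},{"dx":0,"dy":0,"dz":0,"yaw":0},{"dx":0,"dy":0,"dz":0,"yaw":0},{"dx":0,"dy":0,"dz":0,"yaw":0},{"dx":0,"dy":0,"dz":0,"yaw":0}]' 1 3; python3 - <<'E'
from h import *
im=grab('wrist','w5.png');h=cv2.cvtColor(im,cv2.COLOR_RGB2HSV);m=((h[...,0]>105)&(h[...,0]<130)&(h[...,1]>180)&(h[...,2]>90)).astype(np.uint8)
ys,xs=np.nonzero(m);print(len(xs),xs.min(),xs.max(),ys.min(),ys.max());print(ray('wrist',xs.mean(),ys.mean(),20))
a=grab('scene','s5.png')
g=cv2.cvtColor(im,cv2.COLOR_RGB2GRAY)
# height triangulation of tool tip: rows of dark finger columns in scene
E
```

```text
time_s: 4.15
ee_pos: [523.3, -141.0, 61.5]
ee_rot: [180.0, 0.0, -5.1]
force: [0.4, -0.2, 0.3]
gripper_width: 84.7
gripper_force: 0.0
1150 374 419 219 263
[ 481.21003191 -249.01958037   20.        ]
```

```bash
python3 -m crank '[{"dx":0,"dy":0,"dz":-0.015,"yaw":0},{"dx":0,"dy":0,"dz":-0.015,"yaw":0},{"dx":0,"dy":0,"dz":0,"yaw":0}]' 1 10; python3 -m crank '[{"dx":0,"dy":0,"dz":0,"yaw":0},{"dx":0,"dy":0,"dz":0,"yaw":0},{"dx":0,"dy":0,"dz":0,"yaw":0},{"dx":0,"dy":0,"dz":0,"yaw":0},{"dx":0,"dy":0,"dz":0,"yaw":0}]' 0 10;  python3 - <<'E'
from h import *
im=grab('side','sd6.png');a=grab('scene','s6.png')
E
```

```text
time_s: 4.62
ee_pos: [522.0, -140.6, 35.8]
ee_rot: [-180.0, 0.2, -5.1]
force: [-0.6, 0.2, -0.1]
gripper_width: 91.3
gripper_force: 0.0
time_s: 5.25
ee_pos: [523.8, -141.5, 37.9]
ee_rot: [179.9, -0.1, -5.1]
force: [0.6, -1.7, 1.0]
gripper_width: 58.0
gripper_force: 10.0
```

The gripper now holds at 58.0 mm, exactly the bin's width, so the real fingertips sit about 25–35 mm higher than the reported TCP implies. I'll lower slightly for more overlap and regrip firmly.

```bash
python3 -m crank '[{"dx":0,"dy":0,"dz":0,"yaw":0},{"dx":0,"dy":0,"dz":-0.01,"yaw":0},{"dx":0,"dy":0,"dz":0,"yaw":0}]' 0.85 60; python3 -m crank '[{"dx":0,"dy":0,"dz":0,"yaw":0},{"dx":0,"dy":0,"dz":0,"yaw":0},{"dx":0,"dy":0,"dz":0,"yaw":0},{"dx":0,"dy":0,"dz":0,"yaw":0},{"dx":0,"dy":0,"dz":0,"yaw":0}]' 0 60; python3 -m crank '[{"dx":0,"dy":0,"dz":0.01,"yaw":0},{"dx":0,"dy":0,"dz":0.02,"yaw":0},{"dx":0,"dy":0,"dz":0.02,"yaw":0},{"dx":0,"dy":0,"dz":0.02,"yaw":0},{"dx":0,"dy":0,"dz":0.02,"yaw":0},{"dx":0,"dy":0,"dz":0.02,"yaw":0},{"dx":0,"dy":0,"dz":0.02,"yaw":0},{"dx":0,"dy":0,"dz":0,"yaw":0}]'; python3 - <<'E'
from h import *
b=grab('side','sd7.png');a=grab('scene','s7.png')
cv2.imwrite('pics/v7.png',np.hstack([cv2.resize(b[110:310,190:390],(400,400)),cv2.resize(a[80:280,80:280],(400,400))])[:,:,::-1])
E
```

```text
time_s: 5.72
ee_pos: [522.2, -140.4, 28.4]
ee_rot: [-180.0, 0.2, -5.1]
force: [0.5, 1.2, 0.0]
gripper_width: 77.3
gripper_force: 0.0
time_s: 6.35
ee_pos: [523.4, -141.5, 29.6]
ee_rot: [179.9, -0.0, -5.1]
force: [-0.4, -3.5, 0.1]
gripper_width: 57.3
gripper_force: 59.9
time_s: 7.35
ee_pos: [524.3, -141.2, 135.1]
ee_rot: [180.0, -0.2, -5.1]
force: [0.5, -0.6, -2.9]
gripper_width: 57.5
gripper_force: 59.9
```

View pics/v7.png

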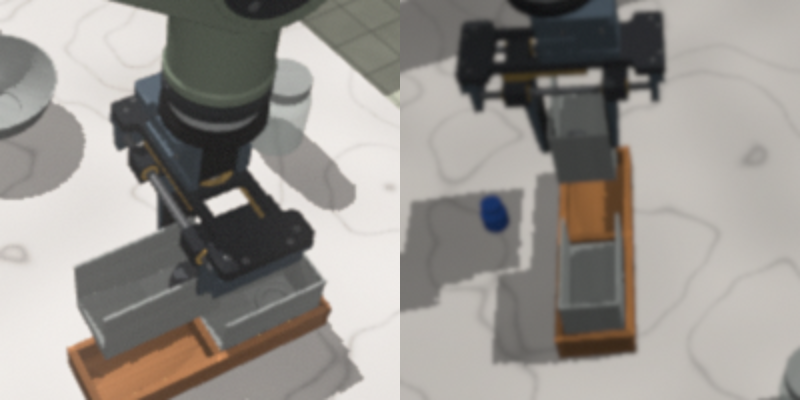

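The bin hangs level above the organiser with the weight visible at (180,275), and the load of 2.9 N matches bin plus weight. Next I carry it over the bowl.

```bash
python3 -m crank '[{"dx":0,"dy":0.02,"dz":0,"yaw":0},{"dx":0.005,"dy":0.045,"dz":0,"yaw":0},{"dx":0.005,"dy":0.06,"dz":0,"yaw":0},{"dx":0.005,"dy":0.06,"dz":0,"yaw":0},{"dx":0.005,"dy":0.06,"dz":0,"yaw":0},{"dx":0.005,"dy":0.06,"dz":0,"yaw":0},{"dx":0.005,"dy":0.06,"dz":0,"yaw":0},{"dx":0.005,"dy":0.06,"dz":0,"yaw":0},{"dx":0.005,"dy":0.04,"dz":0,"yaw":0},{"dx":0.003,"dy":0.022,"dz":0,"yaw":0}]';python3 -m crank '[{"dx":0,"dy":0,"dz":0,"yaw":0},{"dx":0,"dy":0,"dz":0,"yaw":0}]'
cat > m.py <<'E'
from h import *
import sys
s=telemetry.state();print({k:np.round(s[k],3).tolist() for k in('time_s','ee_pos','force','torque','gripper_width','gripper_force')})
if len(sys.argv)>1: grab('side','sd%s.png'%sys.argv[1]);grab('scene','s%s.png'%sys.argv[1])
E
python3 m.py 8
```

```text
time_s: 8.7
ee_pos: [556.7, 250.8, 132.6]
ee_rot: [180.0, 0.1, -5.0]
force: [-0.5, -0.6, -2.4]
gripper_width: 57.6
gripper_force: 59.9
time_s: 8.95
ee_pos: [557.2, 247.4, 133.2]
ee_rot: [179.9, 0.1, -5.1]
force: [-0.4, -0.1, -4.1]
gripper_width: 57.4
gripper_force: 59.9
{'time_s': 8.95, 'ee_pos': [557.25, 247.416, 133.188], 'force': [-0.354, -0.055, -4.058], 'torque': [0.007, -0.11, 0.028], 'gripper_width': 57.44, 'gripper_force': 59.939}
```

```bash
Z='{"dx":0,"dy":0,"dz":0,"yaw":0}'; python3 -m crank '[{"dx":0,"dy":0,"dz":0,"yaw":0}]' 0 25 | tail -1; python3 m.py; python3 -m crank '[{"dx":0,"dy":0,"dz":0,"yaw":0}]' 0 15|tail -1; python3 m.py; python3 -m crank '[{"dx":0,"dy":0,"dz":0,"yaw":0}]' 0 10|tail -1; python3 m.py 9
```

```text
gripper_force: 25.0
{'time_s': 9.175, 'ee_pos': [557.745, 247.599, 133.674], 'force': [-0.617, -0.073, -3.905], 'torque': [-0.012, -0.061, 0.057], 'gripper_width': 58.338, 'gripper_force': 24.955}
gripper_force: 15.0
{'time_s': 9.3, 'ee_pos': [557.803, 248.032, 133.653], 'force': [0.001, 0.317, -2.513], 'torque': [-0.028, -0.091, -0.09], 'gripper_width': 57.83, 'gripper_force': 14.982}
gripper_force: 10.0
{'time_s': 9.425, 'ee_pos': [557.74, 248.369, 133.55], 'force': [0.248, -0.266, -3.594], 'torque': [0.009, -0.188, -0.024], 'gripper_width': 57.889, 'gripper_force': 9.997}
```

```bash
cat > d.py <<'E'
import cv2,sys,numpy as np
for n in('sd','s'):
    a,b=[cv2.GaussianBlur(cv2.imread('pics/%s%s.png'%(n,k)),(5,5),0).astype(int) for k in sys.argv[1:3]]
    m=(abs(a-b).max(2)>25);ys,xs=np.nonzero(m);print(n,m.sum(),(xs.min(),xs.max(),ys.min(),ys.max()) if len(xs) else '')
E
python3 d.py 8 9; python3 -m crank '[{"dx":0,"dy":0,"dz":0,"yaw":0}]' 0 7|tail -1; python3 m.py 10; python3 d.py 8 10;  python3 -m crank '[{"dx":0,"dy":0,"dz":0,"yaw":0}]' 0 5|tail -1; python3 m.py 11; python3 d.py 8 11
```

```text
sd 227 (np.int64(155), np.int64(238), np.int64(101), np.int64(232))
s 124 (np.int64(257), np.int64(332), np.int64(93), np.int64(203))
gripper_force: 7.0
{'time_s': 9.65, 'ee_pos': [557.602, 248.654, 133.467], 'force': [-0.293, 0.199, -3.72], 'torque': [0.019, -0.052, 0.078], 'gripper_width': 58.092, 'gripper_force': 7.0}
sd 607 (np.int64(154), np.int64(242), np.int64(99), np.int64(232))
s 549 (np.int64(257), np.int64(375), np.int64(85), np.int64(207))
gripper_force: 5.0
{'time_s': 9.875, 'ee_pos': [557.67, 248.638, 133.441], 'force': [0.215, -0.06, -3.492], 'torque': [-0.041, -0.059, -0.018], 'gripper_width': 57.792, 'gripper_force': 5.0}
sd 1524 (np.int64(154), np.int64(254), np.int64(97), np.int64(232))
s 1520 (np.int64(257), np.int64(379), np.int64(85), np.int64(214))
```

```bash
python3 -m crank '[{"dx":0,"dy":0,"dz":0,"yaw":0}]' 0 5|tail -1; python3 m.py 12; python3 d.py 11 12;python3 d.py 8 12; python3 -m crank '[{"dx":0,"dy":0,"dz":0,"yaw":0},{"dx":0,"dy":0,"dz":0,"yaw":0}]' 0 5|tail -1; python3 m.py 13; python3 d.py 12 13;python3 d.py 8 13
```

```text
gripper_force: 5.0
{'time_s': 10.1, 'ee_pos': [557.655, 248.643, 133.469], 'force': [0.241, -0.27, -3.15], 'torque': [0.015, -0.052, 0.056], 'gripper_width': 58.434, 'gripper_force': 5.0}
sd 299 (np.int64(163), np.int64(256), np.int64(103), np.int64(215))
s 0 
sd 1737 (np.int64(154), np.int64(256), np.int64(97), np.int64(232))
s 1616 (np.int64(257), np.int64(380), np.int64(88), np.int64(214))
gripper_force: 5.0
{'time_s': 10.45, 'ee_pos': [557.733, 248.649, 133.521], 'force': [0.379, -0.263, -3.264], 'torque': [-0.02, -0.047, 0.007], 'gripper_width': 58.133, 'gripper_force': 5.0}
sd 724 (np.int64(166), np.int64(259), np.int64(103), np.int64(214))
s 639 (np.int64(270), np.int64(377), np.int64(124), np.int64(218))
sd 2378 (np.int64(154), np.int64(260), np.int64(97), np.int64(232))
s 2395 (np.int64(257), np.int64(383), np.int64(85), np.int64(218))
```

```bash
for i in 14 15 16; do python3 -m crank '[{"dx":0,"dy":0,"dz":0,"yaw":0},{"dx":0,"dy":0,"dz":0,"yaw":0},{"dx":0,"dy":0,"dz":0,"yaw":0}]' 0 5|tail -1; python3 m.py $i; python3 d.py 8 $i; done; python3 - <<'E'
import cv2,numpy as np
b=cv2.imread('pics/sd16.png');a=cv2.imread('pics/s16.png')
cv2.imwrite('pics/v16.png',np.hstack([cv2.resize(b[90:290,110:310],(400,400)),cv2.resize(a[60:260,220:420],(400,400))]))
E
```

```text
gripper_force: 5.0
{'time_s': 10.925, 'ee_pos': [557.714, 248.632, 133.52], 'force': [-0.406, -0.483, -2.821], 'torque': [0.041, 0.005, 0.005], 'gripper_width': 58.049, 'gripper_force': 5.0}
sd 2547 (np.int64(154), np.int64(260), np.int64(97), np.int64(232))
s 2376 (np.int64(257), np.int64(383), np.int64(88), np.int64(218))
gripper_force: 5.0
{'time_s': 11.4, 'ee_pos': [557.7, 248.641, 133.476], 'force': [0.27, -0.048, -2.838], 'torque': [0.072, -0.001, -0.009], 'gripper_width': 57.557, 'gripper_force': 5.0}
sd 2549 (np.int64(154), np.int64(260), np.int64(97), np.int64(232))
s 2378 (np.int64(257), np.int64(383), np.int64(88), np.int64(218))
gripper_force: 5.0
{'time_s': 11.875, 'ee_pos': [557.689, 248.607, 133.461], 'force': [0.352, 0.786, -2.25], 'torque': [-0.005, -0.02, -0.031], 'gripper_width': 57.928, 'gripper_force': 5.0}
sd 2541 (np.int64(154), np.int64(260), np.int64(97), np.int64(232))
s 2346 (np.int64(257), np.int64(383), np.int64(88), np.int64(218))
```

View pics/v16.png

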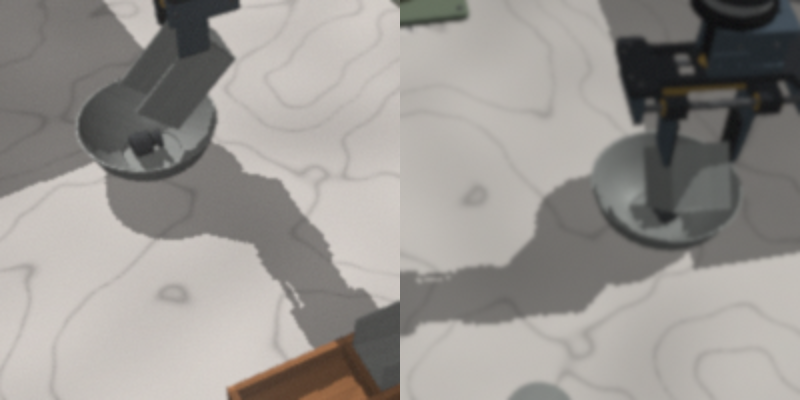

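The side view shows the weight lying in the bowl at (145,140), also seen in the scene view at (665,213). The emptied bin is tipped about 55° above it, and the load has fallen to 2.2 N. Next: tighten, raise, and go to the bare counter.

```bash
python3 -m crank '[{"dx":0,"dy":0,"dz":0,"yaw":0},{"dx":0,"dy":0,"dz":0.03,"yaw":0},{"dx":0,"dy":0,"dz":0.04,"yaw":0},{"dx":0,"dy":0,"dz":0.03,"yaw":0},{"dx":0,"dy":0,"dz":0,"yaw":0}]' 0 40;python3 -m crank '[{"dx":0,"dy":-0.02,"dz":0,"yaw":0},{"dx":-0.003,"dy":-0.045,"dz":0,"yaw":0},{"dx":-0.005,"dy":-0.06,"dz":0,"yaw":0},{"dx":-0.005,"dy":-0.06,"dz":0,"yaw":0},{"dx":-0.005,"dy":-0.045,"dz":-0.03,"yaw":0},{"dx":-0.005,"dy":-0.025,"dz":-0.04,"yaw":0},{"dx":0,"dy":0,"dz":-0.04,"yaw":0},{"dx":0,"dy":0,"dz":-0.03,"yaw":0},{"dx":0,"dy":0,"dz":0,"yaw":0},{"dx":0,"dy":0,"dz":0,"yaw":0}]'; python3 m.py 17; python3 - <<'E'
from h import *
# bowl + weight check: dark pixels of the weight in bowl
for n,f in(('side','sd17'),('scene','s17')):
    im=cv2.imread('pics/%s.png'%f);g=cv2.cvtColor(im,cv2.COLOR_BGR2GRAY)
    c=proj(n,[508,250,15]).astype(int);r=g[c[1]-28:c[1]+28,c[0]-28:c[0]+28]
    m=(r<55).astype(np.uint8);k,l,st,ce=cv2.connectedComponentsWithStats(m)
    for i in range(1,k):
        if st[i,4]>15:print(n,c,st[i,4],ray(n,*(ce[i]+c-28),18).round())
E
```

```text
time_s: 12.6
ee_pos: [558.9, 249.2, 215.6]
ee_rot: [-179.9, -0.2, -5.1]
force: [-0.7, 0.3, -3.4]
gripper_width: 57.8
gripper_force: 40.0
time_s: 13.85
ee_pos: [539.5, 44.2, 101.8]
ee_rot: [180.0, -0.0, -5.1]
force: [1.3, -0.7, -2.5]
gripper_width: 57.5
gripper_force: 40.0
{'time_s': 13.85, 'ee_pos': [539.469, 44.214, 101.804], 'force': [1.271, -0.654, -2.533], 'torque': [0.017, -0.022, -0.028], 'gripper_width': 57.493, 'gripper_force': 39.999}
side [188 162] 32 [602. 298.  18.]
side [188 162] 44 [494. 250.  18.]
scene [349 167] 94 [501. 255.  18.]
```

```bash
python3 -m crank '[{"dx":0,"dy":0,"dz":-0.01,"yaw":0},{"dx":0,"dy":0,"dz":-0.01,"yaw":0},{"dx":0,"dy":0,"dz":0,"yaw":0}]' 0 12|sed -n '2p;4p'; for i in 1 2 3 ; do python3 -m crank '[{"dx":0,"dy":0,"dz":-0.006,"yaw":0},{"dx":0,"dy":0,"dz":0,"yaw":0}]'|sed -n '2p;4p'; done
```

```text
ee_pos: [538.5, 44.6, 84.6]
force: [-0.3, -0.8, -2.6]
ee_pos: [539.0, 44.6, 80.3]
force: [-0.3, 0.2, -2.0]
ee_pos: [541.1, 44.6, 77.0]
force: [2.7, -0.5, 3.8]
ee_pos: [544.7, 44.6, 74.4]
force: [4.3, -0.8, 10.5]
```

```bash
python3 -m crank '[{"dx":0.012,"dy":0,"dz":0,"yaw":0},{"dx":0.012,"dy":0,"dz":0,"yaw":0},{"dx":0,"dy":0,"dz":0,"yaw":0}]' 0 8|sed -n '2p;4p'; python3 m.py 18;python3 d.py 17 18; python3 -m crank '[{"dx":0.012,"dy":0,"dz":-0.006,"yaw":0},{"dx":0.012,"dy":0,"dz":-0.006,"yaw":0},{"dx":0,"dy":0,"dz":0,"yaw":0}]'|sed -n '2p;4p'; python3 m.py 19;python3 d.py 18 19
```

```text
ee_pos: [559.0, 44.7, 70.5]
force: [1.2, -0.3, 0.9]
{'time_s': 15.45, 'ee_pos': [558.991, 44.691, 70.476], 'force': [1.203, -0.267, 0.871], 'torque': [-0.02, -0.146, -0.001], 'gripper_width': 57.563, 'gripper_force': 8.0}
sd 11691 (np.int64(29), np.int64(414), np.int64(0), np.int64(383))
s 14474 (np.int64(0), np.int64(319), np.int64(0), np.int64(261))
ee_pos: [578.2, 44.7, 60.5]
force: [0.1, -0.6, -3.1]
{'time_s': 15.925, 'ee_pos': [578.154, 44.695, 60.501], 'force': [0.114, -0.61, -3.121], 'torque': [-0.004, -0.023, 0.05], 'gripper_width': 57.684, 'gripper_force': 7.998}
sd 9032 (np.int64(40), np.int64(430), np.int64(0), np.int64(383))
s 10720 (np.int64(0), np.int64(320), np.int64(0), np.int64(269))
```

```bash
for i in 1 2 3; do python3 -m crank '[{"dx":0.005,"dy":0,"dz":-0.01,"yaw":0},{"dx":0,"dy":0,"dz":0,"yaw":0}]'|sed -n '2p;4p'; done; python3 m.py 20
```

```text
ee_pos: [583.7, 44.6, 54.1]
force: [1.9, -0.8, 1.0]
ee_pos: [586.2, 44.8, 45.1]
force: [2.9, 1.1, 1.4]
ee_pos: [588.5, 44.7, 36.1]
force: [0.6, -0.0, -2.1]
{'time_s': 16.775, 'ee_pos': [588.532, 44.734, 36.141], 'force': [0.608, -0.044, -2.113], 'torque': [0.003, -0.133, -0.007], 'gripper_width': 57.996, 'gripper_force': 8.0}
```

```bash
for i in 1 2 3 4; do python3 -m crank '[{"dx":0.002,"dy":0,"dz":-0.006,"yaw":0},{"dx":0,"dy":0,"dz":0,"yaw":0}]'|sed -n '2p;4p'; done; python3 m.py 21; python3 d.py 20 21
```

```text
ee_pos: [590.6, 44.6, 32.0]
force: [-0.1, 0.4, -2.2]
ee_pos: [592.9, 44.6, 27.6]
force: [0.8, -0.7, -2.2]
ee_pos: [594.3, 44.7, 22.7]
force: [0.5, 0.7, -1.3]
ee_pos: [596.0, 44.6, 18.9]
force: [-0.5, -1.3, 5.2]
{'time_s': 17.875, 'ee_pos': [595.988, 44.563, 18.901], 'force': [-0.468, -1.259, 5.224], 'torque': [-0.162, 0.097, 0.031], 'gripper_width': 57.967, 'gripper_force': 8.0}
sd 5858 (np.int64(45), np.int64(437), np.int64(0), np.int64(383))
s 7636 (np.int64(0), np.int64(320), np.int64(0), np.int64(272))
```

```bash
python3 -m crank '[{"dx":0,"dy":0,"dz":0,"yaw":0},{"dx":0,"dy":0,"dz":0,"yaw":0},{"dx":0,"dy":0,"dz":0,"yaw":0},{"dx":0,"dy":0,"dz":0,"yaw":0},{"dx":0,"dy":0,"dz":0,"yaw":0}]' 1 8|sed -n '2p;4,5p'; python3 -m crank '[{"dx":0,"dy":0,"dz":0.02,"yaw":0},{"dx":0,"dy":0,"dz":0.04,"yaw":0},{"dx":0,"dy":0,"dz":0.06,"yaw":0},{"dx":0,"dy":0,"dz":0.06,"yaw":0},{"dx":-0.06,"dy":0,"dz":0.02,"yaw":0},{"dx":-0.06,"dy":0,"dz":0,"yaw":0},{"dx":-0.06,"dy":0,"dz":0,"yaw":0},{"dx":-0.05,"dy":0,"dz":0,"yaw":0},{"dx":0,"dy":0,"dz":0,"yaw":0}]'|sed -n '1,2p;4,5p'; python3 - <<'E'
from h import *
w=grab('wrist','w22.png');b=grab('side','sd22.png');a=grab('scene','s22.png')
# level check: predicted corners for an upright bin vs edges; print wall-grey masks
for n,im in(('side',b),('scene',a)):
    h=cv2.cvtColor(im,cv2.COLOR_RGB2HSV);g=cv2.cvtColor(im,cv2.COLOR_RGB2GRAY)
    c=proj(n,[556,48,33]).astype(int);q=g[c[1]-40:c[1]+40,c[0]-40:c[0]+40]
    print(n,c);print('\n'.join(''.join(' .:-=+*#%@'[9-int(v)//26] for v in r) for r in q[::2]))
    c=proj(n,[508,250,15]).astype(int);r=g[c[1]-28:c[1]+28,c[0]-28:c[0]+28];m=(r<55).astype(np.uint8);k,l,st,ce=cv2.connectedComponentsWithStats(m)
    for i in range(1,k):
        if st[i,4]>15:print(n,st[i,4],ray(n,*(ce[i]+c-28),18).round())
E
```

```text
ee_pos: [596.1, 44.6, 18.2]
force: [0.3, -0.2, -0.1]
gripper_width: 91.1
time_s: 19.73
ee_pos: [409.7, 44.6, 179.6]
force: [0.7, 0.5, -0.4]
gripper_width: 91.1
side [246 204]
##%###*+++++++++=:::::::::::::::::::::::::::::::::::::::::::::::::::::::::::--::
#####*++++++++++++==:::::::::::::::::::::::::::::::::::::::::::::::::::::::::-::
%%###++++++++++++++++=::::::::::::::::::::::::::::::::::::::::::::::::::::::::::
##*+++++++++++++++++++=:::::::::::::::::::::::::::::::::::::::::::::::::::::::::
*++++++++++++++++++++++=-:::::::::::::::::::::::::::::::::::::::::::::::::::::::
++++++++++++++++++++++++=-:::.:::::::::.:::::::::::::::::--::::::-::::::::::-:::
+++++++++++++++++++++++++=::...::..:.........::::::------:::::::::--:::::::--:::
+++++++++++++++++++++++++=-:..:.:..:..:............::::---::::::::---::::::---::
++++++++++++++++++++++++++=:.....:....:........:.::-==+**+-::::-::::::::::::::::
+++++++++++++++++++++++++=-:.:.::.::......:::--=++********+=-:-::::::::::::.::::
+++++++++++++++++++++++++=:::::.:...::::--=+****************+--:::.::.::..:...:.
+++++++++++++++++++++++++=:::.::::
[... 4950 characters left out ...]
++++++++++++++++++++++++++++**##########################+=----------------------
*++++++++++++++++++++++++++***##########################+=----------------------
++++++++++++++++++++++++++++**#########################*+-----------------------
+++++++++++++++++++++++++++++**####********++++++=======------------------------
++++++++++++++++++++++++++++++++++++=====---------------------------------------
+++++++++++++++++++++=====------------------------------------------------------
======--------------------------------------------------------------------------
--------------------::---:--:---------------------------------------------------
scene 120 [500. 257.  18.]
scene 17 [546. 222.  18.]
```

```bash
python3 - <<'E'
from h import *
print(telemetry.state()['time_s'],telemetry.state()['force'])
c,s=np.cos(np.radians(-5)),np.sin(np.radians(-5));X=np.array([c,s,0]);Y=np.array([-s,c,0])
for n,o in(('scene',[227,150]),('side',[206,164])):
  for l,x,y,z in(('backrimL',56,29,66),('backrimR',56,-29,66),('backbotL',56,29,0),('backbotR',56,-29,0),('fronttopL',-56,29,66),('fronttopR',-56,-29,66),('frontbotR',-56,-29,0)):
    p=np.array([555,48,0])+X*x+Y*y+[0,0,z];q=proj(n,p)-o;print(n,l,'col %.0f row %.0f'%(q[0],q[1]/2))
E
```

```text
19.875 [-0.25974893  0.19140165  0.50421224]
scene backrimL col 57 row 25
scene backrimR col 29 row 27
scene backbotL col 56 row 35
scene backbotR col 29 row 36
scene fronttopL col 51 row 5
scene fronttopR col 24 row 6
scene frontbotR col 24 row 16
side backrimL col 57 row 7
side backrimR col 69 row 16
side backbotL col 56 row 16
side backbotR col 68 row 25
side fronttopL col 11 row 15
side fronttopR col 22 row 25
side frontbotR col 23 row 34
```

An upright bin predicted at (555,48) matches the image edges to within about a pixel. The weight sits about 10 mm from the bowl's axis, and the robot is clear of everything.

```bash
python3 -c "
from workcell import ticket;print(ticket.job_done())"
```

```text
the job is handed in; nothing more can be done
None
```

I handed the job in at about 20 s on the robot's clock: by my camera checks the weight lies in the bowl and the emptied bin stands upright on the bare counter, but the hand-in returned no verdict.

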